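# Back the bench winch off by one notch

### The job

Let the small hand winch back by one notch, using only a closed fingertip. Push the yellow thumb lever over to the right (seen from the robot) so that the pawl lifts off the ratchet wheel and falls over to rest open; then push the spoke with the red knob over the top to the right, turning the wheel back by one tooth; then tip the raised pawl back to the left so that it drops fully home in the next gap. Push gently, do not pinch the winch, and leave the small things lying round it where they are.

Things in the scene. Friction and masses are not known exactly. Their poses are not given: they have to be found in the camera images.
- winch: Fixed grey frame of an upright hand winch facing the robot. Origin on the worktop under the wheel axis (90 mm up); x points away from the robot along that axis, y left, z up; yaw -0.35 to 0.15 rad. Base x -55..105, y -120..80 mm, 12 thick. Bearing uprights at x = -8 and 86, 112 high; pawl post x 38..46, y -89..-61, 158 high. Spokes in plane x = -35, ratchet wheel and pawl in plane x = 19, drum behind.
- winch_wheel (a joint): Turn of the wheel, rad; grows BACKWARD = clockwise seen from the robot (top goes right). Six teeth, one notch = 1.047. At 0 a tooth bears on the lowered pawl's nose and can go no further back; it starts with slack, at -0.38 to -0.08. The pawl drops home in the next gap for about 0.45 to 1.02 (middle 0.75). It turns stiffly (0.12 N m) and stays where left. Tooth tips at 54, roots at 39 mm radius.
- wheel_center (a point): Centre of the black spoke hub (42 mm across, 22 deep) on the wheel axis, in the plane of the spokes. Six spokes (10 mm round bar, 60 degrees apart) turn with the ratchet wheel and drum.
- red_knob (a point): Centre of the red ball knob (18 mm across) on one spoke's end, 67 mm from the wheel axis; the other knobs are black. At wheel value 0 this spoke points 17 degrees left of straight up; at the start it leans 22 to 39 degrees left, and one notch back it leans right by about as much.
- winch_pawl (a joint): Angle of the pawl about its pivot, rad: 0 = down, fully home in a tooth gap; 1.92 = thrown over to the right, resting on its stop. No spring: about 0.85 it tips over by its own weight, falling home below that and falling open above it. A nose that lies on a tooth reads over 0.1.
- pawl_pivot (a point): The pawl's pivot, on the frame at x = 19, y = -75 mm (right of the wheel axis), 54 above it, 144 mm above the worktop. The pawl's steel arm (14 mm deep along x, 10 thick) runs 75 mm from here to the nose: level to the left when home; open, it stands up leaning 20 degrees to the right.
- thumb_roll (a point): Centre of the yellow roll (14 mm across, 26 long along x) at the end of the pawl's thumb lever (8 mm thick), 46 mm from the pivot and 75 degrees clockwise of the pawl's arm: with the pawl home the lever stands up leaning 15 degrees left; open, it lies about level to the right. Pushing it right lifts the pawl.
- pawl_nose (a point): Tip of the pawl's nose, 75 mm from the pivot.
- union_brass: Loose brass union fitting, 46x40x40 mm, lying near the winch; origin at the centre of its underside. To be left alone.
- thread_tape: Loose pink roll of thread tape, 53x53x14 mm, lying near the winch; origin at the centre of its underside. To be left alone.
- fitting_plug: Loose black iron pipe plug, 32x42x32 mm, lying near the winch; origin at the centre of its underside. To be left alone.

How it is judged:
By the outcome, as a careful person would: the job done as asked, in the order asked, and still so for the second after the job is handed in, with the robot touching nothing.
It also fails if it takes over 69 s, if anything falls off the work surface, if the arm or the gripper's body presses on something with over 40 N, if the wrist force passes 120 N, or if a joint passes its speed limit or range.

### The arm

A 6-joint arm with a two-finger parallel gripper is mounted at the origin on a cart in front of the work surface, level with it; the furniture and walls round the work are solid. World frame = base frame: x ahead of the robot, y to its left, z up, the work surface at z = 0. Lengths are in m, angles in rad, forces in N, time in s.
With the tool pointing down it reaches from about 0.375 to 0.9 m from the base axis. Payload 3.1 kg.
Tool frame: the origin (TCP) lies where the fingers leave the gripper's body, on its centre line; the fingertips stand 70 mm ahead of it and the grasp point (between the pads) lies 51 mm ahead of it (robot.tip_reach is the distance from the TCP to the fingertips, in m); z points along the fingers, y is the line along which they close (so a half turn about z gives the same grasp; the last joint's range is limited). The gripper opens to 87 mm and grips with 3 to 60 N. Pads are 19 mm wide; open, the fingers measure 117 mm over their backs; the gripper's body (75 mm by 190 mm) begins 51 mm behind the grasp point.
Start: joints at [0.945, 0.527, 1.433, -0, 1.181, -0.178], TCP at [0.271, 0.563, 0.292] pointing down, gripper open.
Joint ranges: [-3.08, 3.08], [-0.75, 2.2], [0.22, 2.44], [-1.43, 4.57], [0, 2.65], [-2.85, 2.85]. Speed limits (rad/s): [2.79, 2.79, 3.14, 3.14, 3.14, 3.14].

### API

Orientations are given as a unit quaternion [x, y, z, w].
In Python, from rig import robot gives the robot as it stands.
- The arm moves only by the tool carry_out, never from a script. Its argument "rows" is a list that holds one entry, the list of rows, each a list of 6 numbers: the shift along the tool's x, y, z in mm, then the turn, a rotation vector about the tool's x, y, z in units of 8 degrees (1.0 is 8 degrees). A call has 1 to 20 rows; each row is the pose to reach, as a shift and turn from the pose commanded when the call began, along the tool's axes at that moment; what a row does not reach only later rows make up. A row lasts 1/10 s, in which the tool goes at most 50 mm and 8.59 degrees, less where a joint would pass 70% of its speed; a pose out of reach is approached as far as the arm can. A call with a gripper value outside its range is refused whole. "fingers" is the opening, from 0 (shut) to 1 (fully open), set as the call begins (left out, the last holds). The fingers move at their own pace and stop on an object; "grip_force" is the grip in N (left out, the last holds). Time passes only in rows, so rows that repeat a pose let the fingers close. It gives the time, the measured TCP pose, the force and the opening at its end, in the units of the state.
- robot.get_obs(): the state, without advancing time (a new reading comes with each control period).
- robot.camera(name): name is "scene" or "side" or "wrist"; returns a dict with "color" (420x560x3 uint8, red, green, blue), "depth" (420x560 float32, m along the optical axis (not along the pixel's ray), 0 where there is no reading), "K" (3x3 intrinsics, pixels), "camera_from_world" (4x4, takes a point from world to camera coordinates). Camera axes: x right, y down, z forward; pixel columns grow to the right and rows downward; lengths in m; the calibration is good to about 2 mm. A picture is of the moment at which its call begins.
- robot.hand_in(): hands the job in, once; it reports no verdict.
The state is a dict: "time": time; "q": joint angles; "joint_velocities": joint speeds; "joint_torque": joint torques, N m; "position": TCP position; "tool_rot": TCP orientation; "ft_force": force on the tool from outside, world axes, zero at the start; "moment": the same for the moment, N m; "grip_width": finger opening in m.
Only numpy, scipy, OpenCV 4.12 (cv2) and the standard library are available. Lean on these libraries where they do the work, as an engineer would, in place of code of your own. Each camera call takes 0.05 s, during which the arm holds its last target. There are 200 camera calls.

## Working session

There is one attempt and no reset: what is moved stays moved. The work goes in short steps, Python scripts to look and compute and a tool call to move; the robot and the scene stay as the last step left them, time stands still between calls to the robot, and variables do not carry over. Pictures are saved under pics/ and viewed, on a budget of 10 in all, crops included, one or two more only if the job needs it, and the job is handed in when it is done.

Besides the shell and the picture viewer there is one more tool, called after "Request:" as name(argument=value, ...) on one line, values as JSON. carry_out: Moves the arm, as the interface text tells. Its arguments: {"type":"object","properties":{"rows":{"type":"array"},"fingers":{"type":"number"},"grip_force":{"type":"number"}},"required":["rows"]}

```bash
mkdir -p pics; ls
python3 - <<'E'
from rig import robot
import cv2,numpy as np
o=robot.get_obs();print(o)
ims=[]
for n in("scene","side"):
    c=robot.camera(n);np.savez(f"{n}0.npz",**{k:c[k] for k in("color","depth","K","camera_from_world")})
    cv2.imwrite(f"pics/{n}0.png",c["color"][:,:,::-1])
    T=np.linalg.inv(c["camera_from_world"]);print(n,T[:3,3],T[:3,2],c["K"][0])
E
```

```text
pics
{'time': 0.0, 'q': array([ 9.44508138e-01,  5.28455181e-01,  1.43389420e+00, -2.39148084e-05,
        1.18134888e+00, -1.78474795e-01]), 'joint_velocities': array([ 0.00097172, -0.00182498, -0.00066792,  0.00050758, -0.00140705,
        0.00142091]), 'joint_torque': array([ 1.55240377e-04, -4.40031481e+01, -1.76594567e+01,  6.33471622e-02,
        5.80430555e-02, -1.31845413e-04]), 'position': array([0.27024614, 0.56291969, 0.29128078]), 'tool_rot': array([ 2.22035923e-01,  9.75037918e-01, -9.73047385e-04, -4.02115102e-04]), 'ft_force': array([-0.63166931, -0.06287784,  0.44077898]), 'moment': array([-0.01146263, -0.0090601 , -0.01246046]), 'grip_width': 0.08729966373923649}
scene [-0.02063389 -0.31060298  0.78629739] [ 0.57378346  0.39866516 -0.71542899] [534.42854831   0.         278.56876929]
side [0.40257932 0.7231572  0.66429428] [ 0.10919985 -0.7672131  -0.63202805] [484.62932713   0.         288.42089505]
```

View pics/scene0.png

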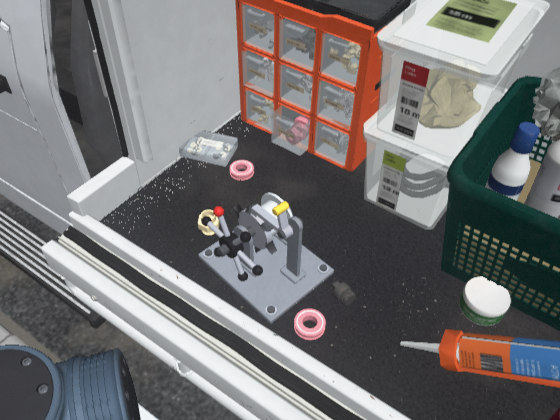

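View pics/side0.png

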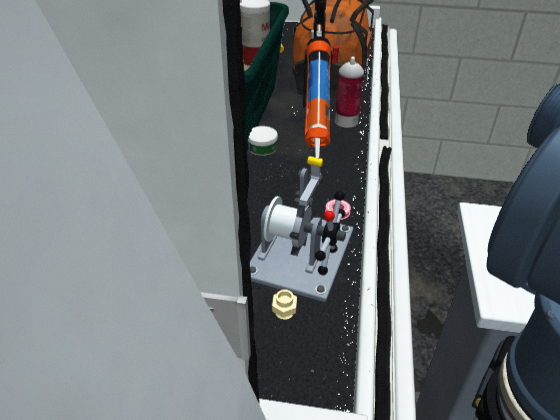

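The scene view shows the winch, with the red knob at (219,211) and the yellow roll at (281,208). In the side view they are at (329,216) and (316,161). Next I'll triangulate both and derive the winch frame from them.

```bash
cat > h.py <<'E'
import numpy as np,cv2
from scipy.optimize import least_squares
def load(n): return dict(np.load(n))
def blob(c,kind,box):
    h=cv2.cvtColor(c["color"],cv2.COLOR_RGB2HSV).astype(int)
    H,S,V=h[...,0],h[...,1],h[...,2]
    m={"red":((H<6)|(H>174))&(S>200)&(V>90),"yellow":(H>22)&(H<34)&(S>170)&(V>90)}[kind]
    x0,y0,x1,y1=box;k=np.zeros_like(m);k[y0:y1,x0:x1]=m[y0:y1,x0:x1]
    n,l,s,ce=cv2.connectedComponentsWithStats(k.astype(np.uint8))
    i=1+np.argmax(s[1:,4]);return ce[i],s[i]
def proj(c,p):
    q=c["camera_from_world"]@np.append(p,1);u=c["K"]@q[:3];return u[:2]/u[2]
def tri(cs,us):
    P=[c["K"]@c["camera_from_world"][:3] for c in cs]
    x=cv2.triangulatePoints(P[0],P[1],np.array(us[0],float),np.array(us[1],float))[:,0];p=x[:3]/x[3]
    return p,[proj(c,p)-u for c,u in zip(cs,us)]
def pix(c,u,v):
    d=c["depth"][int(round(v)),int(round(u))]
    return (np.linalg.inv(c["camera_from_world"])@np.append(d*np.linalg.inv(c["K"])@[u,v,1],1))[:3]
def frame(red,yel,pawl=0.):
    a0=np.arccos(np.clip((red[2]-.09)/.067,-1,1))
    b=np.deg2rad(15)-pawl
    f=lambda a:(np.array([-.035,.067*np.sin(a)]),np.array([.019,-.075+.046*np.sin(b)]))
    def res(v):
        x,y,yaw,a=v;R=np.array([[np.cos(yaw),-np.sin(yaw)],[np.sin(yaw),np.cos(yaw)]])
        r,l=f(a);return np.r_[R@r+[x,y]-red[:2],R@l+[x,y]-yel[:2],.09+.067*np.cos(a)-red[2],.144+.046*np.cos(b)-yel[2]]
    s=least_squares(res,[red[0],red[1],0,a0]);return s.x,s.fun
def W(fr,p):
    x,y,yaw=fr[:3];c,s=np.cos(yaw),np.sin(yaw)
    return np.array([x+c*p[0]-s*p[1],y+s*p[0]+c*p[1],p[2]])
E
python3 - <<'E'
from h import *
np.set_printoptions(precision=4,suppress=True)
a,b=load("scene0.npz"),load("side0.npz")
r=[blob(a,"red",(190,190,240,230)),blob(b,"red",(310,200,345,230))]
y=[blob(a,"yellow",(260,190,300,225)),blob(b,"yellow",(300,150,330,175))]
print(r,y)
red,e1=tri((a,b),[i[0] for i in r]);yel,e2=tri((a,b),[i[0] for i in y])
print(red,e1,yel,e2)
s,f=frame(red,yel);print(s,f*1e3)
np.save("fr.npy",s)
for n,c in(("scene",a),("side",b)):
    im=cv2.cvtColor(c["color"],cv2.COLOR_RGB2BGR)
    pts=[(x,yy,.012) for x in(-.055,.105) for yy in(-.12,.08)]+[(-.035,0,.09),(.019,-.075,.144),(.019,-.15,.144),(-.035,.067*np.sin(s[3]),.09+.067*np.cos(s[3]))]
    u,v=map(int,proj(c,W(s,(0,-.03,.08))));k=4
    big=cv2.resize(im[v-75:v+75,u-100:u+100],None,fx=k,fy=k,interpolation=cv2.INTER_CUBIC)
    for p in pts:
        q=(proj(c,W(s,p))-[u-100,v-75]+.5)*k;cv2.drawMarker(big,tuple(int(t) for t in q),(0,255,0),0,14,2)
    cv2.imwrite(f"pics/{n}1.png",big)
# walls: depth cloud obstacles
for c in(a,b):
    vv,uu=np.mgrid[0:420:4,0:560:4];d=c["depth"][::4,::4]
    P=np.linalg.inv(c["K"])@np.stack([uu.ravel(),vv.ravel(),np.ones(uu.size)])*d.ravel()
    P=(np.linalg.inv(c["camera_from_world"])@np.vstack([P,np.ones(P.shape[1])]))[:3].T[d.ravel()>0]
    q=P[(P[:,2]>.06)&(np.hypot(*(P[:,:2]-s[:2]).T)<.42)]
    H={}
    for p in q: k=tuple(np.round(p[:2]/.06).astype(int));H[k]=max(H.get(k,0),p[2])
    print({(round(k[0]*.06,2),round(k[1]*.06,2)):round(float(v),2) for k,v in sorted(H.items())})
E
```

```text
Traceback (most recent call last):
  File "h.py", line 10, in blob
    i=1+np.argmax(s[1:,4]);return ce[i],s[i]
        ~~~~~~~~~^^^^^^^^^
ValueError: attempt to get argmax of an empty sequence
```

```bash
sed -i 's/(S>200)&(V>90),"y/(S>150)\&(V>70),"y/; s/S>170)&(V>90)}/S>120)\&(V>90)}/' h.py
cat > m.py <<'E'
from h import *
np.set_printoptions(precision=4,suppress=True)
a,b=load("scene0.npz"),load("side0.npz")
for c,u,v in((a,219,211),(b,329,216),(a,281,208),(b,316,161)): print(cv2.cvtColor(c["color"],cv2.COLOR_RGB2HSV)[v,u])
r=[blob(a,"red",(190,190,240,230)),blob(b,"red",(310,200,345,230))]
y=[blob(a,"yellow",(260,190,300,225)),blob(b,"yellow",(300,150,330,175))]
print(r,y)
red,e1=tri((a,b),[i[0] for i in r]);yel,e2=tri((a,b),[i[0] for i in y])
print(red,e1,yel,e2)
s,f=frame(red,yel);print(s,f*1e3)
np.save("fr.npy",s)
for n,c in(("scene",a),("side",b)):
    im=cv2.cvtColor(c["color"],cv2.COLOR_RGB2BGR)
    pts=[(x,yy,.012) for x in(-.055,.105) for yy in(-.12,.08)]+[(-.035,0,.09),(.019,-.075,.144),(.019,-.15,.144),(-.035,.067*np.sin(s[3]),.09+.067*np.cos(s[3]))]
    u,v=map(int,proj(c,W(s,(0,-.03,.08))));k=4
    big=cv2.resize(im[v-75:v+75,u-100:u+100],None,fx=k,fy=k,interpolation=cv2.INTER_CUBIC)
    for p in pts:
        q=(proj(c,W(s,p))-[u-100,v-75]+.5)*k;cv2.drawMarker(big,tuple(int(t) for t in q),(0,255,0),0,14,2)
    cv2.imwrite(f"pics/{n}1.png",big)
for c in(a,b):
    vv,uu=np.mgrid[0:420:4,0:560:4];d=c["depth"][::4,::4]
    P=np.linalg.inv(c["K"])@np.stack([uu.ravel(),vv.ravel(),np.ones(uu.size)])*d.ravel()
    P=(np.linalg.inv(c["camera_from_world"])@np.vstack([P,np.ones(P.shape[1])]))[:3].T[d.ravel()>0]
    q=P[(P[:,2]>.06)&(np.hypot(*(P[:,:2]-s[:2]).T)<.42)]
    H={}
    for p in q: k=tuple(np.round(p[:2]/.06).astype(int));H[k]=max(H.get(k,0),p[2])
    print({(round(k[0]*.06,2),round(k[1]*.06,2)):round(float(v),2) for k,v in sorted(H.items())})
E
python3 m.py
```

```text
[  1 177 248]
[  1 216 195]
[ 29 152 253]
[ 27 223 229]
[(array([218.3452, 210.5714]), array([214, 206,  10,  10,  84], dtype=int32)), (array([328.6437, 215.4138]), array([324, 211,  11,  10,  87], dtype=int32))] [(array([280.6618, 207.75  ]), array([273, 201,  16,  15, 136], dtype=int32)), (array([314.5391, 160.8125]), array([307, 156,  16,  11, 128], dtype=int32))]
[0.4225 0.1181 0.152 ] [array([-0.1832,  0.1565]), array([-0.238 , -0.1759])] [0.4586 0.0188 0.1887] [array([-0.2118,  0.2127]), array([-0.2473, -0.2123])]
[ 0.4519  0.0847 -0.1913  0.4142] [ 0.1196 -0.3288 -0.1196  0.3288 -0.6826 -0.2801]
{(np.float64(0.06), np.float64(-0.06)): 0.34, (np.float64(0.06), np.float64(0.0)): 0.35, (np.float64(0.06), np.float64(0.06)): 0.34, (np.float64(0.12), np.float64(-0.06)): 0.33, (np.float64(0.12), np.float64(0.0)): 0.32, (np.float64(0.36), np.float64(0.42)): 0.07, (np.float64(0.42), np.float64(0.0)): 0.2, (np.float64(0.42), np.float64(0.06)): 0.15, (np.float64(0.42), np.float64(0.12)): 0.16, (np.float64(0.42), np.float64(0.18)): 0.11, (np.float64(0.42), np.float64(0.42)): 0.08, (np.flo
[... 2372 characters left out ...]
p.float64(0.48), np.float64(-0.36)): 0.11, (np.float64(0.48), np.float64(-0.3)): 0.1, (np.float64(0.48), np.float64(0.0)): 0.19, (np.float64(0.48), np.float64(0.06)): 0.15, (np.float64(0.48), np.float64(0.12)): 0.14, (np.float64(0.48), np.float64(0.42)): 0.58, (np.float64(0.54), np.float64(0.06)): 0.13, (np.float64(0.54), np.float64(0.12)): 0.12, (np.float64(0.54), np.float64(0.42)): 0.57, (np.float64(0.6), np.float64(-0.3)): 0.24, (np.float64(0.6), np.float64(-0.24)): 0.25, (np.float64(0.6), np.float64(-0.18)): 0.25, (np.float64(0.6), np.float64(0.42)): 0.57, (np.float64(0.66), np.float64(-0.3)): 0.16, (np.float64(0.66), np.float64(-0.24)): 0.19, (np.float64(0.66), np.float64(-0.18)): 0.24}
```

View pics/scene1.png

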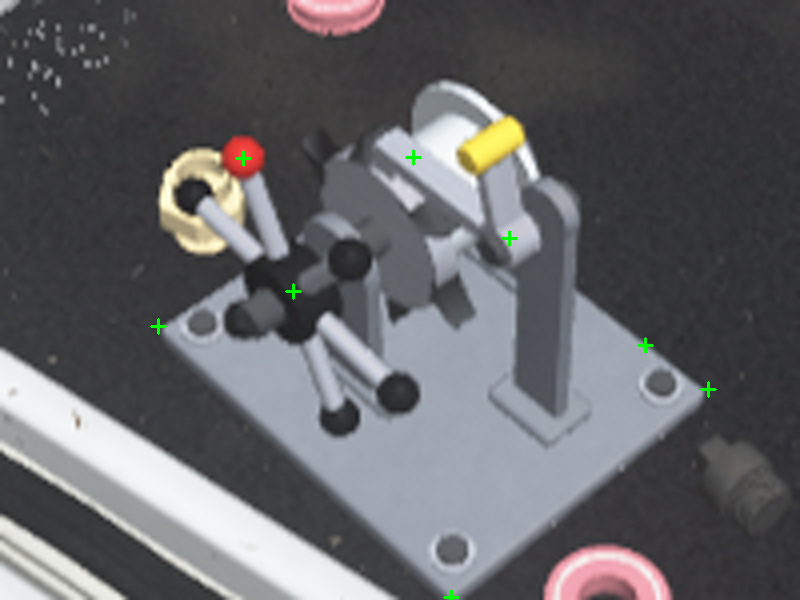

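The frame fits well: residuals are under 0.7 mm, and the drawn corners, hub, knob and pivot land on the image. The wheel reads about -0.12. Next is a helper that gives shifts in tool axes.

```bash
cat >> h.py <<'E'
from scipy.spatial.transform import Rotation as Ro
def go(o,fr,p):  # shift (mm) and turn (8deg units) to put the fingertip at winch p(m), tool down, x = winch left
    R=Ro.from_quat(o["tool_rot"]);yaw=fr[2]
    ty=np.array([np.cos(yaw),np.sin(yaw),0]);tx=np.array([-ty[1],ty[0],0]);G=Ro.from_matrix(np.c_[tx,ty,[0,0,-1]])
    t=W(fr,p)+[0,0,.07]
    return np.round(R.inv().apply(t-o["position"])*1e3,1),np.round(np.rad2deg((R.inv()*G).as_rotvec())/8,2)
def tip(o,fr):
    d=o["position"]+Ro.from_quat(o["tool_rot"]).apply([0,0,.07])-[fr[0],fr[1],0];c,s=np.cos(fr[2]),np.sin(fr[2])
    return np.round(np.array([c*d[0]+s*d[1],-s*d[0]+c*d[1],d[2]])*1e3,1)
E
python3 - <<'E'
from h import *
from rig import robot
o=robot.get_obs();fr=np.load("fr.npy");R=Ro.from_quat(o["tool_rot"])
print(R.inv().apply(np.array([.29,.32,.33])-o["position"])*1e3)
print(go(o,fr,(.010,-.036,.25)),W(fr,(.01,-.036,.25)),robot.tip_reach)
E
```

```text
[-122.95043962 -210.54490187  -38.26974535]
(array([-389.6, -384.9,  -28. ]), array([-0.01,  0.01,  9.41])) [0.45483743 0.04743317 0.25      ] 0.0697
```

Request:
carry_out(rows=[[[-25, -42, -8, 0, 0, 0.5], [-50, -85, -16, 0, 0, 1.2], [-75, -128, -24, 0, 0, 2], [-100, -170, -32, 0, 0, 2.8], [-123, -210, -38, 0, 0, 3.6], [-160, -235, -36, 0, 0, 4.4], [-197, -260, -34, 0, 0, 5.2], [-235, -285, -32, 0, 0, 6.0], [-273, -310, -31, 0, 0, 6.8], [-312, -335, -30, 0, 0, 7.6], [-350, -360, -29, 0, 0, 8.5], [-389.6, -384.9, -28, 0, 0, 9.41], [-389.6, -384.9, -28, 0, 0, 9.41], [-389.6, -384.9, -28, 0, 0, 9.41]]], fingers=0)

```text
time: 1.5
position: [0.455, 0.0469, 0.3198]
tool_rot: [0.772, 0.636, -0.0, -0.001]
ft_force: [-1.1, 0.2, 0.1]
grip_width: 0.0004
```

```bash
cat > st.py <<'E'
from h import *
from rig import robot
import sys
o=robot.get_obs();fr=np.load("fr.npy")
print(o["time"],tip(o,fr),o["ft_force"].round(2),o["grip_width"],np.round(o["q"],2))
for a in sys.argv[1:]: print(a,*go(o,fr,np.array(eval(a))/1e3))
E
python3 st.py "(10,-36,250)" "(10,-36,172)"
```

```text
1.5 [ 10.2 -36.5 249.8] [-1.14  0.23  0.09] 0.00037478061507204577 [-0.14  0.26  1.8   0.    1.08  0.05]
(10,-36,250) [ 0.5 -0.3 -0.2] [-0.01 -0.   -0.01]
(10,-36,172) [ 0.5 -0.2 77.8] [-0.01 -0.   -0.01]
```

Request:
carry_out(rows=[[[0, 0, 25, 0, 0, 0], [0, 0, 50, 0, 0, 0], [0, 0, 70, 0, 0, 0], [0, 0, 78, 0, 0, 0], [0, 0, 78, 0, 0, 0], [-5, 0, 78, 0, 0, 0], [-10, 0, 78, 0, 0, 0], [-14, 0, 78, 0, 0, 0], [-18, 0, 78, 0, 0, 0], [-22, 0, 78, 0, 0, 0], [-22, 0, 78, 0, 0, 0]]])

```text
time: 2.6
position: [0.451, 0.0255, 0.2424]
tool_rot: [0.772, 0.636, 0.0, 0.0]
ft_force: [0.1, -0.1, -0.7]
grip_width: 0.0004
```

```bash
python3 st.py
python3 - <<'E'
from h import *
from rig import robot
fr=np.load("fr.npy");ims=[]
for n in("scene","side"):
    c=robot.camera(n);im=cv2.cvtColor(c["color"],cv2.COLOR_RGB2BGR);u,v=map(int,proj(c,W(fr,(0,-.04,.13))))
    ims.append(cv2.resize(im[v-70:v+70,u-65:u+65],(400,430),interpolation=cv2.INTER_CUBIC))
cv2.imwrite("pics/p2.png",np.hstack(ims))
E
```

```text
2.6 [ 10.4 -58.3 172.4] [ 0.12 -0.15 -0.71] 0.0003609823949925798 [-0.19  0.38  1.91 -0.    0.86  0.  ]
```

View pics/p2.png

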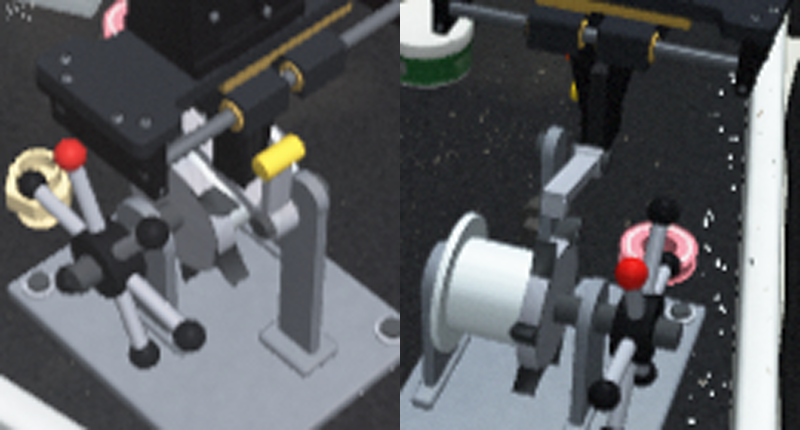

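The finger sits left of the yellow roll (scene crop at about 278,157) and the pawl has begun to lift. I'll keep pushing past the tipping point.

Request:
carry_out(rows=[[[-4, 0, 0, 0, 0, 0], [-8, 0, 0, 0, 0, 0], [-12, 0, 0, 0, 0, 0], [-16, 0, 0, 0, 0, 0], [-20, 0, 0, 0, 0, 0], [-23, 0, 0, 0, 0, 0], [-26, 0, 0, 0, 0, 0], [-29, 0, 0, 0, 0, 0], [-32, 0, 0, 0, 0, 0], [-35, 0, 0, 0, 0, 0], [-35, 0, 0, 0, 0, 0], [-35, 0, 0, 0, 0, 0]]])

```text
time: 3.9
position: [0.4443, -0.0084, 0.2423]
tool_rot: [0.771, 0.636, -0.0, 0.0]
ft_force: [-0.1, -0.9, 0.0]
grip_width: 0.0003
```

```bash
python3 st.py
cat > cam.py <<'E'
from h import *
from rig import robot
import sys
fr=np.load("fr.npy");ims=[]
for n in("scene","side"):
    c=robot.camera(n);np.savez(f"{n}_{sys.argv[1]}.npz",**{k:c[k] for k in("color","depth","K","camera_from_world")})
    im=cv2.cvtColor(c["color"],cv2.COLOR_RGB2BGR);u,v=map(int,proj(c,W(fr,(0,-.04,.13))))
    ims.append(cv2.resize(im[v-70:v+70,u-65:u+65],(400,430),interpolation=cv2.INTER_CUBIC))
cv2.imwrite(f"pics/p{sys.argv[1]}.png",np.hstack(ims))
E
python3 cam.py 3
```

```text
3.9 [ 10.3 -92.8 172.3] [-0.14 -0.92  0.03] 0.00028099729961451403 [-0.27  0.37  1.92 -0.    0.85 -0.08]
```

View pics/p3.png

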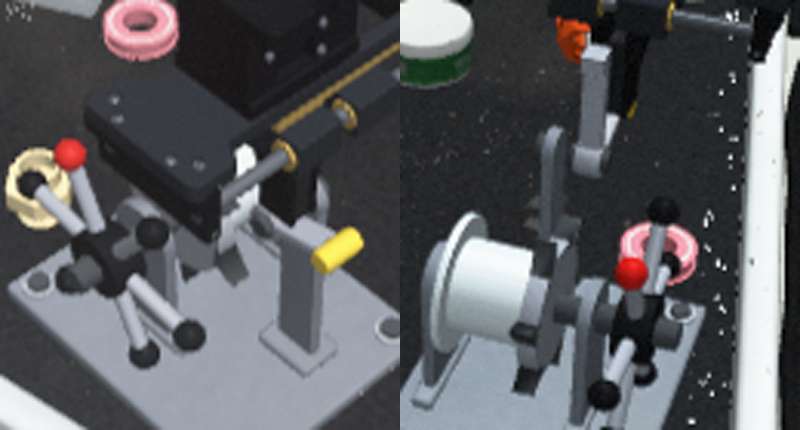

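The yellow roll has gone over to the right (scene crop 338,250), and the arm leans past vertical on the finger. I'll withdraw toward the robot so it falls onto its stop.

Request:
carry_out(rows=[[[0, -8, 0, 0, 0, 0], [0, -16, 0, 0, 0, 0], [0, -26, 0, 0, 0, 0], [0, -36, 0, 0, 0, 0], [0, -45, 0, 0, 0, 0], [0, -45, -15, 0, 0, 0], [0, -45, -28, 0, 0, 0], [30, -45, -28, 0, 0, 0], [65, -45, -28, 0, 0, 0], [100, -45, -28, 0, 0, 0], [130, -45, -28, 0, 0, 0], [147, -45, -28, 0, 0, 0], [147, -45, -28, 0, 0, 0]]])

```text
time: 5.3
position: [0.4277, 0.1462, 0.2703]
tool_rot: [0.77, 0.638, 0.0, 0.0]
ft_force: [-0.1, -0.4, -0.7]
grip_width: 0.0004
```

```bash
python3 cam.py 4; python3 st.py "(-35,54,147)"
python3 - <<'E'
from h import *
a,b=load("scene_4.npz"),load("side_4.npz");fr=np.load("fr.npy")
for th in(0,1.5,1.92):
    p=W(fr,(.019,-.075+.046*np.sin(.262-th),.144+.046*np.cos(.262-th)))
    print(th,proj(a,p),proj(b,p))
for n,c in(("a",a),("b",b)):
    try: print(n,blob(c,"yellow",(260,190,340,270) if n=="a" else (290,110,350,220)))
    except Exception as e: print(n,e)
E
```

```text
5.4 [-35.6  54.  200.1] [-0.01 -0.24 -0.4 ] 0.0005861475382435974 [ 0.08  0.33  1.88 -0.    0.93  0.27]
(-35,54,147) [-0.   0.6 53.1] [-0.    0.    0.01]
0 [280.227351   208.04131751] [314.32935533 160.84821968]
1.5 [304.68011533 240.0600698 ] [322.41732734 158.35843363]
1.92 [305.18440261 248.81444157] [322.17882195 166.08258413]
a (array([305.56028369, 248.5177305 ]), array([297, 241,  17,  15, 141], dtype=int32))
b (array([308., 137.]), array([308, 137,   1,   1,   1], dtype=int32))
```

View pics/p4.png

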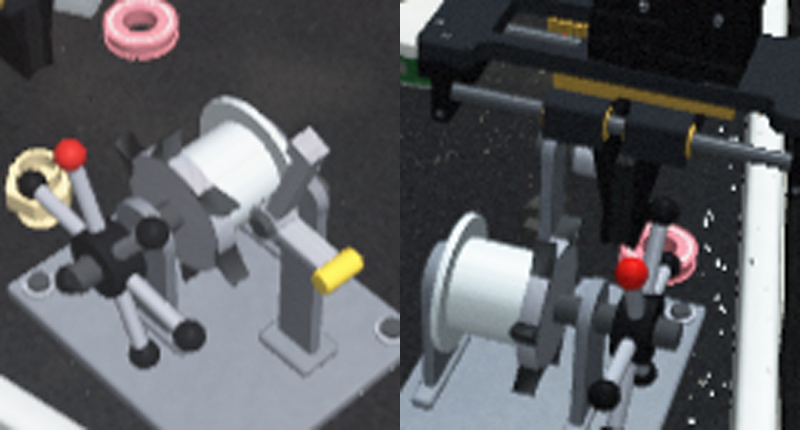

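The pawl is open: the roll at pixel (305.6,248.5) matches the 1.92 prediction (305.2,248.8). Next I'll lower the finger left of the red knob and push it over the top.

Request:
carry_out(rows=[[[0, 0, 25, 0, 0, 0], [0, 0, 45, 0, 0, 0], [0, 0, 53, 0, 0, 0], [0, 0, 53, 0, 0, 0], [-5, 0, 53, 0, 0, 0], [-10, 0, 53, 0, 0, 0], [-14, 0, 53, 0, 0, 0], [-18, 0, 53, 0, 0, 0], [-22, 0, 53, 0, 0, 0], [-26, 0, 53, 0, 0, 0], [-30, 0, 53, 0, 0, 0], [-34, 0, 53, 0, 0, 0], [-38, 0, 53, 0, 0, 0], [-42, 0, 53, 0, 0, 0], [-46, 0, 53, 0, 0, 0], [-50, 0, 53, 0, 0, 0], [-54, 0, 53, 0, 0, 0], [-58, 0, 53, 0, 0, 0], [-58, 0, 53, 0, 0, 0]]])

```text
time: 7.3
position: [0.4166, 0.0871, 0.2171]
tool_rot: [0.771, 0.636, -0.001, -0.0]
ft_force: [0.8, 0.0, -0.8]
grip_width: 0.0005
```

```bash
python3 cam.py 5; python3 st.py
cat > ang.py <<'E'
from h import *
import sys
fr=np.load("fr.npy");n=sys.argv[1]
# knob/roll angle from where the ray of each view meets the plane of its circle
def ang(c,px,x,y0,z0):
    T=np.linalg.inv(c["camera_from_world"]);d=T[:3,:3]@np.linalg.inv(c["K"])@np.append(px,1)
    nrm=np.array([np.cos(fr[2]),np.sin(fr[2]),0]);t=nrm@(W(fr,(x,y0,z0))-T[:3,3])/(nrm@d);q=T[:3,3]+t*d-W(fr,(x,y0,z0))
    y=-np.sin(fr[2])*q[0]+np.cos(fr[2])*q[1];return np.arctan2(y,q[2]),np.hypot(y,q[2])*1e3
for v,rb,yb in(("scene",(195,190,275,270),(255,180,345,280)),("side",(295,185,360,250),(295,140,350,200))):
    c=load(f"{v}_{n}.npz")
    for k,b,g,off in(("red",rb,(-.035,0,.09),.297),("yellow",yb,(.019,-.075,.144),.262)):
        try:
            p,s=blob(c,k,b);t,r=ang(c,p,*g);print(v,k,p.round(1),s[4],"joint",round(off-t,3),"radius",round(r,1))
        except ValueError as e: print(v,k,"not seen")
E
python3 ang.py 5
```

```text
7.4 [-35.1  -4.1 147.2] [ 0.3   0.05 -0.51] 0.00032997354619329535 [-0.06  0.4   1.99 -0.    0.75  0.13]
scene red [237.8 226.3] 89 joint 0.632 radius 67.3
scene yellow [305.6 248.5] 141 joint 1.889 radius 46.6
side red not seen
side yellow [326.5 164. ] 2 joint 2.086 radius 81.4
```

Request:
carry_out(rows=[[[-4, 0, 0, 0, 0, 0], [-7, 0, 0, 0, 0, 0], [-7, 0, 0, 0, 0, 0], [3, 0, 0, 0, 0, 0], [3, 0, -30, 0, 0, 0], [3, 0, -65, 0, 0, 0], [-5, 5, -85, 0, 0, 0], [-35, 20, -85, 0, 0, 0], [-70, 35, -85, 0, 0, 0], [-100, 50, -85, 0, 0, 0], [-121, 50, -85, 0, 0, 0], [-121, 50, -85, 0, 0, 0], [-121, 50, -85, 0, 0, 0]]])

```text
time: 8.7
position: [0.4428, -0.0402, 0.3022]
tool_rot: [0.772, 0.636, -0.0, -0.0]
ft_force: [-0.5, 0.2, -0.6]
grip_width: 0.0005
```

```bash
python3 cam.py 6; python3 st.py "(15,-125,196)"; python3 ang.py 6
```

```text
8.8 [  14.7 -123.6  232.2] [-0.18  0.41  0.33] 0.00044811382819916364 [-0.34  0.27  1.85  0.    1.02 -0.15]
(15,-125,196) [-1.3  0.3 36.2] [-0.   -0.    0.01]
scene red [240.6 230. ] 87 joint 0.743 radius 66.9
scene yellow [305.6 248.5] 141 joint 1.889 radius 46.6
side red [337.7 195.6] 85 joint 0.794 radius 67.2
side yellow [326.1 165.9] 43 joint 2.132 radius 80.5
```

View pics/p6.png

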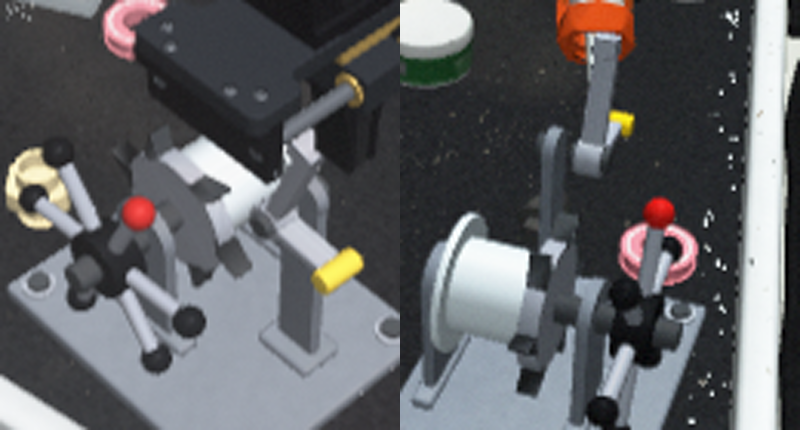

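The wheel is at about 0.75 (red knob at scene crop 138,213) and the pawl is still open. I'll lower the finger to the right of the arm and tip the pawl left.

Request:
carry_out(rows=[[[0, 0, 20, 0, 0, 0], [0, 0, 36, 0, 0, 0], [0, 0, 36, 0, 0, 0], [8, 0, 36, 0, 0, 0], [13, 0, 36, 0, 0, 0], [18, 0, 36, 0, 0, 0], [23, 0, 36, 0, 0, 0], [29, 0, 36, 0, 0, 0], [35, 0, 36, 0, 0, 0], [41, 0, 36, 0, 0, 0], [47, 0, 36, 0, 0, 0], [53, 0, 36, 0, 0, 0], [58, 0, 36, 0, 0, 0], [63, 0, 36, 0, 0, 0], [68, 0, 36, 0, 0, 0], [72, 0, 36, 0, 0, 0], [76, 0, 36, 0, 0, 0], [79, 0, 36, 0, 0, 0], [79, 0, 36, 0, 0, 0], [79, 0, 36, 0, 0, 0]]])

```text
time: 10.8
position: [0.4581, 0.037, 0.2663]
tool_rot: [0.771, 0.637, -0.0, 0.0]
ft_force: [-0.6, -1.1, 0.1]
grip_width: 0.0003
```

```bash
python3 cam.py 7; python3 st.py; python3 ang.py 7
```

```text
10.9 [ 15.2 -45.8 196.3] [-0.05 -0.11  0.19] 0.00040816833807413004 [-0.16  0.35  1.86 -0.    0.93  0.03]
scene red [240.6 230. ] 86 joint 0.743 radius 66.7
scene yellow [296.5 222.4] 147 joint 0.805 radius 46.9
side red [337.7 195.7] 84 joint 0.792 radius 67.1
side yellow [324.6 153.3] 44 joint 1.531 radius 59.9
```

View pics/p7.png

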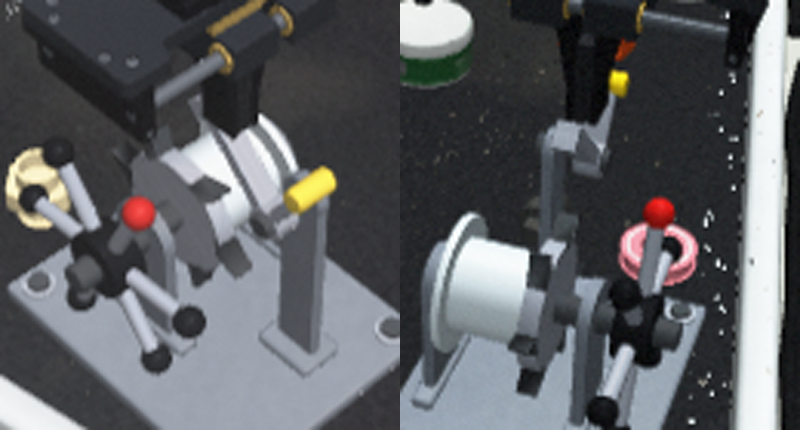

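The pawl is at about 0.81, right at the tipping point, so it needs a few more millimetres.

Request:
carry_out(rows=[[[2, 0, 0, 0, 0, 0], [4, 0, 0, 0, 0, 0], [6, 0, 0, 0, 0, 0], [8, 0, 0, 0, 0, 0], [9, 0, 0, 0, 0, 0], [9, 0, 0, 0, 0, 0], [9, 0, 0, 0, 0, 0]]])

```text
time: 11.6
position: [0.4598, 0.0458, 0.2662]
tool_rot: [0.771, 0.637, -0.0, -0.0]
ft_force: [-0.5, 0.5, 0.7]
grip_width: 0.0005
```

```bash
python3 cam.py 8; python3 st.py; python3 ang.py 8
```

```text
11.7 [ 15.2 -36.7 196.2] [-0.13 -0.66  0.15] 0.0005564861451936499 [-0.14  0.35  1.86 -0.    0.93  0.05]
scene red [240.6 229.9] 88 joint 0.743 radius 67.1
scene yellow [280.7 207.8] 136 joint 0.027 radius 47.1
side red [337.7 195.6] 85 joint 0.794 radius 67.2
side yellow [320.7 162.1] 23 joint 1.44 radius 35.3
```

The pawl fell home: the roll's pixel (280.7,207.8) is the same as at the start. I'll retreat upward and toward the robot's left.

Request:
carry_out(rows=[[[0, 0, -25, 0, 0, 0], [0, 0, -55, 0, 0, 0], [0, 0, -90, 0, 0, 0], [40, 0, -100, 0, 0, 0], [85, 0, -100, 0, 0, 0], [130, 0, -100, 0, 0, 0], [170, -20, -100, 0, 0, 0], [170, -20, -100, 0, 0, 0], [170, -20, -100, 0, 0, 0], [170, -20, -100, 0, 0, 0]]])

```text
time: 12.7
position: [0.4725, 0.2158, 0.3661]
tool_rot: [0.771, 0.636, -0.0, 0.0]
ft_force: [-0.2, 0.5, -0.1]
grip_width: 0.0005
```

```bash
python3 cam.py 9; python3 st.py; python3 ang.py 9
```

```text
12.8 [ -4.4 132.2 296.2] [ 0.36  0.35 -0.03] 0.00018143662451173588 [ 0.21  0.3   1.6  -0.    1.24  0.41]
scene red [240.6 230. ] 87 joint 0.743 radius 66.9
scene yellow [280.7 207.8] 136 joint 0.027 radius 47.1
side red [337.7 195.7] 84 joint 0.792 radius 67.1
side yellow [314.6 160.9] 129 joint 0.028 radius 44.7
```

View pics/p9.png

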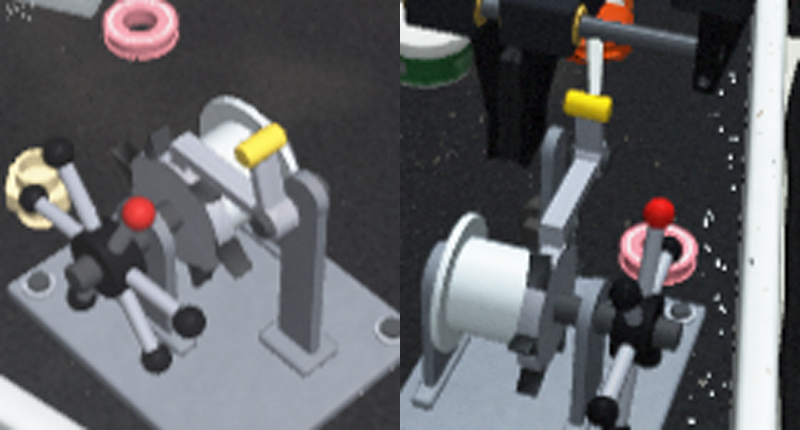

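The pawl is down in the next gap, the wheel is one notch back, the robot is clear and the loose things are where they were. I'm handing it in.

```bash
python3 -c "
from rig import robot
print(robot.hand_in())"
```

```text
the job is handed in; nothing more can be done
None
```

The winch is let back one notch and handed in at about 13 s, using only the closed fingertip. I pushed the yellow lever right until the pawl fell open, pushed the red-knob spoke over the top, then tipped the pawl back left.

- **Wheel:** it reads 0.74 from the scene camera and 0.79 from the side camera, up from about -0.12 at the start. Both are inside the 0.45 to 1.02 range where the pawl drops home.
- **Pawl:** it reads about 0.03 in both views. The yellow roll is at the same pixels as at the start, within 0.1 px, so I take it as fully home. While it was open it read 1.89 in the scene view against 1.92 expected.
- **Forces:** the wrist force read about 1 N or less at the end of every move; I did not record peaks during the moves.
- **Loose things:** the union and the pink tape look unmoved in the last picture. The black pipe plug was outside the later crops, so I did not re-check it, but the finger never went near it.
- **Failed checks:** the side view of the roll gave wrong angles, with radii of 35 to 81 mm instead of 46, whenever the gripper or the pawl hid part of it. I ignored those readings and used the scene view.

The first push to tip the pawl back stopped at about 0.81, right at its balance point, so I pushed 9 mm further and it fell home.

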